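Close up a row of lens job trays on a sloping rack

ROBOT

A 6-joint arm with a two-finger parallel gripper is mounted at the origin on the work surface. World frame = base frame: x ahead of the robot, y to its left, z up, the work surface at z = 0. Lengths are in mm, angles in rad, forces in N, time in s.
With the tool pointing down it reaches from about 350 to 775 mm from the base axis. Payload 7.3 kg.
Tool frame: the origin (TCP) lies on the centre line of the jaws, within the pads' length; the fingertips stand 14 mm ahead of it and the grasp point (between the pads) lies 5 mm behind it; z points along the fingers, y is the line along which they close (so a half turn about z gives the same grasp; the last joint's range is limited). The gripper opens to 92 mm and grips with 3 to 60 N. Pads are 19 mm wide; open, the fingers measure 130 mm over their backs; the gripper's body (75 mm by 190 mm) begins 47 mm behind the grasp point.
Start: joints at [-1.454, 0.342, 1.524, -0, 1.275, -0.146], TCP at [136.409, -506.987, 240.741] pointing down, gripper open.
Joint ranges: [-2.53, 2.53], [-0.77, 2.02], [0.04, 2.7], [-1, 4.14], [0.28, 2.66], [-3.11, 3.11]. Speed limits (rad/s): [2.57, 2.57, 3.14, 3.14, 3.14, 3.14].

INTERFACE

Orientations are given as [roll, pitch, yaw] about the fixed x, y, z axes, in that order (R = Rz(yaw) Ry(pitch) Rx(roll)).
In Python, from plant import get_obs, capture, bot, spot_in, trace, pinpoint gives the robot as it stands.
- The arm moves only by the tool play_rows, never from a script. Its argument "rows" is a list of rows, each a list of 2 entries, a list of its own where there are three numbers: the shift along the world's x, y, z in units of 3 cm (1.0 is 3 cm), then the turn, a rotation vector about the world's x, y, z in units of 8 degrees (1.0 is 8 degrees). A call has 1 to 12 rows; each row shifts and turns the commanded pose from where the row before left it; what a row does not reach is not made up. A row lasts 1/8 s, in which the tool goes at most 62.5 mm and 10.7 degrees, less where a joint would pass 70% of its speed; a pose out of reach is approached as far as the arm can. A call with a number of a shift or a turn outside -1 to 1 is refused whole. A call with a gripper value outside its range is refused whole. "hand" is the opening, from -1 (shut) to 1 (fully open), set as the call begins (left out, the last holds). The fingers move at their own pace and stop on an object; the grip force is fixed at half the most. Time passes only in rows, so rows that do not move let the fingers close. It gives the time, the measured TCP pose, the force, the opening and the grip force at its end, in the units of the state.
- get_obs(): the state, without advancing time (a new reading comes with each control period).
- capture(name): name is "side" or "top" or "wrist"; returns a dict with "frame" (480x640x3 uint8, red, green, blue), "fov_y" (degrees; the focal length in pixels is half the picture's height over the tangent of half this angle, whatever the lens; pixels are square), "cx", "cy" (the principal point, pixels), "rvec" (rotation vector, rad) and "tvec" (3), from world to camera coordinates, as OpenCV has them; the wrist camera has in their place "hand_eye" (4x4, takes a point from camera to tool coordinates, whose origin is the TCP and whose axes are the flange's). Camera axes: x right, y down, z forward; pixel columns grow to the right and rows downward; lengths in mm; the calibration is good to about 2 mm. A picture is of the moment at which its call begins: read the wrist's pose just before it. There is no depth.
- bot.close_job(): hands the job in; it is judged then, once.
Trained networks look in the newest picture that a camera, given by its name, has taken for a name from the list of things; names that differ only in an ending like _2 or _b are one class to them, and where a whole thing is asked for, a point or a joint stands for the part that bears it (a point fixed in the world has none). Each returns a list of dicts, best first, with "p" (0 to 1); they miss things now and then, are a little off and sometimes report something else, mostly with a low value. They report only what shows in the picture. A call takes as long as a camera call.
- spot_in(query, camera): "at" ([row, column] in pixels, amid what is visible of it).
- trace(query, camera): "mask" (480x640 bool, what is visible of it) and "at" ([row, column] in pixels, amid what is visible of it).
- pinpoint(query, camera): "at" ([row, column] in pixels: a listed point, or the origin of a listed thing).
The state is a dict: "time": time; "joint_positions": joint angles; "dq": joint speeds; "tau": joint torques, N m; "tool_pos": TCP position; "tcp_rot": TCP orientation; "contact_force": force on the tool from outside, world axes, zero at the start; "moment": the same for the moment, N m; "grip_width": finger opening in mm; "finger_force": force on a finger pad.
Only numpy, scipy, OpenCV 4.12 (cv2) and the standard library are available. Lean on these libraries where they do the work, as an engineer would, in place of code of your own. Each camera call takes 0.05 s, during which the arm holds its last target. There are 200 camera calls.

TASK

Take the loose lens tray from the bench and set it in the sloping rack, the right way up and resting on the board and the front lip, beside the two trays already there. Close the gaps: the tray must end butted flush against the last tray of the row, fronts in line, with the sliding end stop pushed up against its other side. Do not spill the tray, and leave the other things on the bench alone.

Things in the scene. Friction and masses are not known exactly. Their poses are not given: they have to be found in the camera images.
- tray: The loose lens job tray on the bench: open grey plastic tray with two clear lenses lying inside (fixed in it) and a paper ticket on each end, 150 mm long (its x), 56 mm wide (its y), 40 mm high (its z), walls 3 mm, 0.15 to 0.3 kg. Either end may face front. Origin: centre of its underside.
- row_tray_b: Last tray of the row, same make and size, clipped in the rack (fixed). Origin: centre of its underside, on the board. x (150 mm) points up the slope; its front end (x = -75 mm) touches the lip. y (56 mm) points to the other clipped tray; z is square to the board, 30 degrees off vertical. The board is z = 0, x -75 to +102, y down to -251 mm. Beside it, flush, is x = 0, y = -56, z = 0 mm.
- rack: Fixed aluminium rack, 345 mm wide (y), 160 mm deep; board slopes up 30 degrees from the low front (-x) to 118 mm at the back. Origin: on the bench under its middle; x to the high back, y along the row. The board meets the lip at x = -85, z = 30 mm; lip 8 mm thick, standing 18 mm off the board. Cheek and two clipped trays at the +y end; -y end open.
- end_stop (a joint): Travel of the end stop along the row towards the trays, m: 0 = farthest from the row, 0.18 = touching the last clipped tray with nothing between; about 0.124 with the loose tray between. It slides stiffly (about 2 N) and stays where it is left.
- end_stop_push (a point): Middle of the outer (-y) face of the end stop, 25 mm above the board. The stop is an upright aluminium plate on the board, 130 mm long up the slope, 10 mm thick along the row, top 44 mm above the board, centred at the same place up the slope as the trays; nothing stands outside it.
- cleaner: Bottle of lens cleaner, 48 mm across, 130 mm high, standing on the bench. Origin: centre of its underside. Bystander.
- case: Black hard spectacle case, 160 x 62 x 40 mm, lying on the bench. Origin: centre of its underside. Bystander.
- mug: White mug, 80 mm across, 90 mm high, standing on the bench. Origin: centre of its underside. Bystander.

How it is judged:
By the outcome, as a careful person would: the job done as asked, in the order asked, and still so for the second after the job is handed in, with the robot touching nothing.
It also fails if it takes over 51 s, if anything falls off the work surface, if the arm or the gripper's body presses on something with over 40 N, if the wrist force passes 120 N, or if a joint passes its speed limit or range.

## Working session

There is one attempt and no reset: what is moved stays moved. The work goes in short steps, Python scripts to look and compute and a tool call to move; the robot and the scene stay as the last step left them, time stands still between calls to the robot, and variables do not carry over. Pictures are saved under pics/ and viewed, at most 10 in all, crops included, and the job is handed in when it is done.

Besides the shell and the picture viewer there is one more tool, called after "Call:" as name(argument=value, ...), one argument or row to a line, values as JSON. play_rows: Moves the arm, as the interface text tells. Shifts and turns lie within -1 to 1; 1 stands for 3 cm of shift or 8 degrees of turn. Its arguments: {"type":"object","properties":{"rows":{"type":"array"},"hand":{"type":"number"}},"required":["rows"]}

```bash
ls; mkdir -p pics; cat > h.py <<'E'
import numpy as np, cv2
from scipy.spatial.transform import Rotation as R
from plant import get_obs, capture, bot, spot_in, trace, pinpoint
def cam(n):
    o=get_obs(); c=capture(n)
    f=240/np.tan(np.radians(c['fov_y'])/2)
    K=np.array([[f,0,c['cx']],[0,f,c['cy']],[0,0,1]])
    if 'rvec' in c:
        Rm=cv2.Rodrigues(np.array(c['rvec'],float))[0]; t=np.array(c['tvec'],float).ravel()
    else:
        T=np.eye(4); T[:3,:3]=R.from_euler('xyz',o['tcp_rot']).as_matrix(); T[:3,3]=o['tool_pos']
        M=np.linalg.inv(T@np.array(c['hand_eye'])); Rm=M[:3,:3]; t=M[:3,3]
    return dict(img=c['frame'],K=K,R=Rm,t=t,keys=list(c.keys()))
def proj(c,P):
    q=(c['R']@np.atleast_2d(P).T).T+c['t']; u=(c['K']@q.T).T
    return u[:,:2]/u[:,2:]   # col,row
def ray(c,at):
    d=c['R'].T@np.linalg.inv(c['K'])@np.array([at[1],at[0],1.]); return -c['R'].T@c['t'], d/np.linalg.norm(d)
def onz(c,at,z):
    o,d=ray(c,at); return o+d*(z-o[2])/d[2]
def tri(*cr):
    A=0;b=0
    for c,at in cr:
        o,d=ray(c,at); M=np.eye(3)-np.outer(d,d); A=A+M; b=b+M@o
    return np.linalg.solve(A,b)
def save(c,n): cv2.imwrite(f'pics/{n}.png',c['img'][:,:,::-1])
E
cat > a.py <<'E'
from h import *
np.set_printoptions(precision=1,suppress=True)
C={n:cam(n) for n in('side','top')}
print(C['top']['keys'])
for n,c in C.items():
    save(c,n+'0'); print(n,'cam at',-c['R'].T@c['t'],c['K'][0,0])
    for q in('tray','row_tray_b','rack','end_stop','end_stop_push','cleaner','case','mug'):
        for r in pinpoint(q,n)[:4]: print(n,q,np.array(r['at']),round(r['p'],2),onz(c,r['at'],0))
E
python3 a.py
```

```text
pics
['frame', 'fov_y', 'cx', 'cy', 'rvec', 'tvec']
side cam at [ 430.1 -926.   764. ] 558.9168334822562
side tray [400.5 339.6] 0.56 [ 502.9 -331.6    0. ]
side row_tray_b [211.4 338.1] 0.56 [575.9 242.8   0. ]Traceback (most recent call last):
  File "a.py", line 8, in <module>
    for r in pinpoint(q,n)[:4]: print(n,q,np.array(r['at']),round(r['p'],2),onz(c,r['at'],0))
             ~~~~~~~~^^^^^
ValueError: it knows: case, cleaner, end_stop_push, mug, rack, row_tray, tray
```

```bash
sed -i "s/'end_stop',//" a.py; python3 a.py
```

```text
['frame', 'fov_y', 'cx', 'cy', 'rvec', 'tvec']
side cam at [ 430.1 -926.   764. ] 558.9168334822562
side tray [400.8 339.3] 0.78 [ 502.3 -332.1    0. ]
side row_tray_b [212.  337.8] 0.78 [574.8 240.1   0. ]
side rack [254.4 338.9] 0.57 [554.5  66.4   0. ]
side end_stop_push [254.5 339.1] 0.7 [554.9  66.    0. ]
side cleaner [334.2 432.6] 0.95 [ 696.5 -203.8    0. ]
side case [178.1 325. ] 0.91 [562.1 415.    0. ]
side mug [192.7 258.7] 0.91 [379.3 364.2   0. ]
top cam at [ 422.4   26.2 1215.4] 506.4962183276163
top tray [257.5 482.9] 0.64 [ 508.7 -337.5    0. ]
top tray [229.6 279.1] 0.51 [568.2 152.2   0. ]
top row_tray_b [230.2 281.8] 0.71 [566.8 145.6   0. ]
top rack [231.8 317. ] 0.67 [564.3  60.4   0. ]
top rack [177.6 427.6] 0.44 [ 700.9 -205.7    0. ]
top end_stop_push [252.6 370.3] 0.58 [516.  -68.6   0. ]
top end_stop_push [231.2 316.3] 0.44 [565.7  62.1   0. ]
top cleaner [181.4 429.3] 0.67 [ 691.6 -209.8    0. ]
top cleaner [256.7 479.5] 0.24 [ 510.5 -329.5    0. ]
top case [236.5 172.3] 0.57 [547.3 411.3   0. ]
top mug [309.5 190.3] 0.73 [372.2 360.5   0. ]
```

View pics/side0.png

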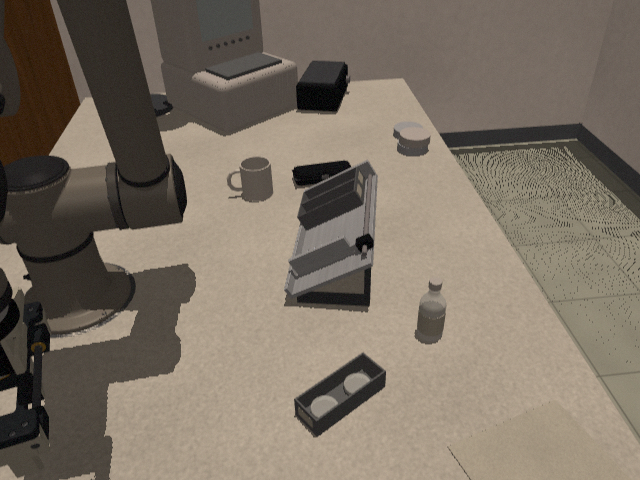

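View pics/top0.png

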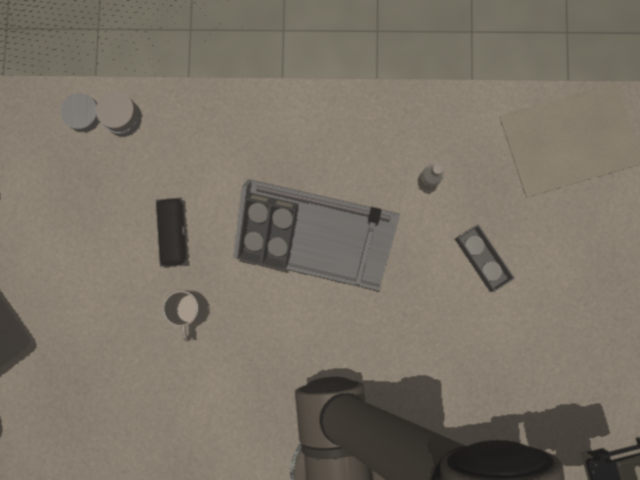

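The side view shows the tray at about (340,395) with its rack to the left of the bottle, trays at the far (+y) end. The top view shows tray corners near (456,238), (475,225), (513,279), (493,292), and the rack spanning columns 235–398 with the stop near column 370. Next I'll fit the poses to the masks.

```bash
cat > b.py <<'E'
from h import *
from scipy.optimize import minimize
import pickle
np.set_printoptions(precision=2,suppress=True)
C={n:cam(n) for n in('top','side')}
M={}
for n in C:
    for q in('tray','rack','row_tray_b','end_stop'):
        try: M[n,q]=[(r['p'],r['at'],r['mask']) for r in trace(q,n)[:3]]
        except Exception as e: print(e); continue
        for p,a,m in M[n,q]: print(n,q,round(p,2),np.array(a),m.sum())
pickle.dump((C,M),open('m.pkl','wb'))
print(get_obs()['time'],get_obs()['tcp_rot'])
E
python3 b.py
```

```text
top tray 0.74 [257.9 484.2] 1866
top rack 0.76 [232.  312.4] 12507
top row_tray_b 0.7 [232.2 279.6] 1776
top end_stop 0.84 [239.2 369.6] 565
side tray 0.91 [392.3 336.4] 3912
side rack 0.78 [240.4 334.4] 9819
side row_tray_b 0.96 [206.1 333.4] 1824
side end_stop 0.81 [251.4 330.9] 1489
1.55 [3.14 0.   0.26]
```

```bash
cat > f.py <<'E'
from h import *
from scipy.optimize import minimize
import pickle
np.set_printoptions(precision=2,suppress=True)
C,M=pickle.load(open('m.pkl','rb'))
def box(x0,x1,y0,y1,z0,z1): return np.array([[x,y,z] for x in(x0,x1) for y in(y0,y1) for z in(z0,z1)],float)
def sl(P):  # slope coords (b frame) -> rack frame
    a=np.radians(30); c,s=np.cos(a),np.sin(a)
    return np.c_[-20+P[:,0]*c-P[:,2]*s, 78.5+P[:,1], 67.5+P[:,0]*s+P[:,2]*c]
def pose(P,v):
    c,s=np.cos(v[2]),np.sin(v[2]); return np.c_[v[0]+P[:,0]*c-P[:,1]*s, v[1]+P[:,0]*s+P[:,1]*c,P[:,2]]
S=8
def sil(c,parts):
    m=np.zeros((480*2,640*2),np.uint8)
    for P in parts:
        h=cv2.convexHull((proj(c,P)*2+.5).astype(np.float32))
        cv2.fillConvexPoly(m,np.round(h*16).astype(np.int32),1,cv2.LINE_8,4)
    return cv2.resize(m.astype(np.float32),(640,480),interpolation=cv2.INTER_AREA)
def cost(v,parts,items):
    t=0
    for n,m in items:
        s=sil(C[n],[pose(P,v) for P in parts]); t+=np.abs(s-m).sum()/m.sum()
    return t
def fit(v0,parts,items):
    r=None
    for k in range(3):
        sx=np.array([v0]+[np.array(v0)+d for d in np.diag([12,12,.12])/(k+1)])
        r=minimize(cost,v0,(parts,items),method='Nelder-Mead',options=dict(initial_simplex=sx,xatol=.02,fatol=1e-5)); v0=r.x
    return r.x,r.fun
g=lambda n,q:M[n,q][0][2].astype(np.float32)
T=[box(-75,75,-28,28,0,40)]
for ns in(['top','side'],['top'],['side']): print('tray',ns,fit([505,-335,.61],T,[(n,g(n,'tray')) for n in ns]))
B=[sl(box(-75,75,-28,28,0,40))]
Rk=[sl(box(-83,102,-251,94,0,0)),sl(box(-83,-75,-251,94,-5,18)),sl(box(-75,75,-28,84,0,40))]
for n in C: print('b',n,fit([565,60,-.2],B,[(n,g(n,'row_tray_b'))]))
print('b both',fit([565,60,-.2],B,[(n,g(n,'row_tray_b')) for n in C]))
print('rack top',fit([565,60,-.2],Rk,[('top',np.maximum.reduce([g('top',q) for q in('rack','row_tray_b','end_stop')]))]))
v=fit([565,60,-.2],B+Rk[:0],[(n,g(n,'row_tray_b')) for n in C])[0]
for n in C:
  ms=g(n,'end_stop'); 
  print('stop',n,min((cost(v,[sl(box(-65,65,y,y+10,0,44))],[(n,ms)]),y) for y in range(-230,-140,2)))
E
python3 f.py
```

```text
tray ['top', 'side'] (array([ 506.21, -332.98,    0.58]), np.float64(0.10028402507305145))
tray ['top'] (array([ 507.47, -333.71,    0.58]), np.float64(0.035235799849033356))
tray ['side'] (array([ 505.29, -331.38,    0.58]), np.float64(0.027160020545125008))
b top (array([562.81,  59.94,  -0.2 ]), np.float64(0.06390766054391861))
b side (array([559.18,  63.08,  -0.21]), np.float64(0.02617872878909111))
b both (array([560.95,  60.93,  -0.2 ]), np.float64(0.12581866979599))
rack top (array([563.29,  61.77,  -0.21]), np.float64(0.036153968423604965))
stop top (np.float32(0.42433628), -202)
stop side (np.float32(0.26309603), -196)
```

Call:
play_rows(
  hand=1,
  rows=[
    [[1, 0.48, -0.35], [0, 0, 0.19]],
    [[1, 0.48, -0.35], [0, 0, 0.19]],
    [[1, 0.48, -0.35], [0, 0, 0.19]],
    [[1, 0.48, -0.35], [0, 0, 0.19]],
    [[1, 0.48, -0.35], [0, 0, 0.19]],
    [[1, 0.48, -0.35], [0, 0, 0.19]],
    [[1, 0.48, -0.35], [0, 0, 0.19]],
    [[1, 0.48, -0.35], [0, 0, 0.19]],
    [[1, 0.48, -0.35], [0, 0, 0.19]],
    [[1, 0.48, -0.35], [0, 0, 0.19]],
    [[1, 0.48, -0.35], [0, 0, 0.19]],
    [[1, 0.48, -0.35], [0, 0, 0.19]],
  ],
)

```text
time: 3.05
tool_pos: [497.4, -333.7, 114.4]
tcp_rot: [3.141, 0.0, 0.582]
contact_force: [0.6, 0.1, 0.3]
grip_width: 92.1
finger_force: 0.0
```

Call:
play_rows(
  rows=[
    [[0.3, 0.03, -0.6], [0, 0, 0]],
    [[0, 0, -0.8], [0, 0, 0]],
    [[0, 0, -0.8], [0, 0, 0]],
    [[0, 0, -0.6], [0, 0, 0]],
    [[0, 0, -0.28], [0, 0, 0]],
    [[0, 0, 0], [0, 0, 0]],
  ],
)

```text
time: 3.8
tool_pos: [505.1, -333.4, 22.0]
tcp_rot: [-3.141, 0.0, 0.581]
contact_force: [0.5, -0.4, -0.3]
grip_width: 91.4
finger_force: 0.0
```

Call:
play_rows(
  hand=-1,
  rows=[
    [[0, 0, 0], [0, 0, 0]],
    [[0, 0, 0], [0, 0, 0]],
    [[0, 0, 0], [0, 0, 0]],
    [[0, 0, 0], [0, 0, 0]],
    [[0, 0, 0], [0, 0, 0]],
    [[0, 0, 0], [0, 0, 0]],
  ],
)

```text
time: 4.55
tool_pos: [505.3, -333.0, 22.6]
tcp_rot: [-3.141, 0.0, 0.581]
contact_force: [-2.1, 2.1, 4.5]
grip_width: 55.7
finger_force: 30.0
```

Call:
play_rows(
  rows=[
    [[0, 0, 0.7], [0, 0, 0]],
    [[0, 0, 1], [0, 0, 0]],
    [[0, 1, 0.5], [0, 0, -0.56]],
    [[0, 1, 0.5], [0, 0, -0.56]],
    [[0, 1, 0.5], [0, 0, -0.56]],
    [[0, 1, 0.5], [0, 0, -0.56]],
    [[0, 1, 0.5], [0, 0, -0.56]],
    [[0, 1, 0.5], [0, 0, -0.56]],
    [[0, 1, 0.5], [0, 0, -0.56]],
    [[0, 1, 0.5], [0, 0, -0.56]],
    [[0, 1, 0.5], [0, 0, -0.56]],
    [[0, 1, 0.5], [0, 0, -0.56]],
  ],
)

```text
time: 6.05
tool_pos: [505.2, -32.4, 223.3]
tcp_rot: [3.141, 0.0, -0.203]
contact_force: [-0.2, -0.0, -2.6]
grip_width: 56.0
finger_force: 30.0
```

Call:
play_rows(
  rows=[
    [[0, 0.7, 0], [-0.15, -0.73, 0]],
    [[0, 0.7, 0], [-0.15, -0.73, 0]],
    [[0, 0.7, 0], [-0.15, -0.73, 0]],
    [[0, 0.7, 0], [-0.15, -0.73, 0]],
    [[0, 0.4, 0], [-0.15, -0.73, 0]],
    [[0, 0, 0], [0, 0, 0]],
    [[0, 0, 0], [0, 0, 0]],
  ],
)

```text
time: 6.92
tool_pos: [505.8, 62.4, 223.5]
tcp_rot: [3.14, -0.519, -0.2]
contact_force: [0.2, 0.3, -1.6]
grip_width: 56.3
finger_force: 30.0
```

```bash
cat > w.py <<'E'
from h import *
np.set_printoptions(precision=2,suppress=True)
V=(561.5,61.5,-.205)
def toW(p):
    a=np.radians(30);c,s=np.cos(a),np.sin(a); x,y,z=p
    r=R.from_euler('z',V[2]).apply([-20+x*c-z*s,78.5+y,67.5+x*s+z*c]); return r+[V[0],V[1],0]
Rb=(R.from_euler('z',V[2])*R.from_euler('y',-30,degrees=True))
def toB(P): return Rb.inv().apply(np.array(P)-toW((0,0,0)))
def state():
    o=get_obs(); Rt=R.from_euler('xyz',o['tcp_rot']); want=Rb*R.from_euler('x',np.pi)
    print('t',o['time'],'TCP in b',toB(o['tool_pos']),'turn left (units)',np.degrees((want*Rt.inv()).as_rotvec())/8,'q',np.array(o['joint_positions']))
    print('F in b',Rb.inv().apply(o['contact_force']),'w',o['grip_width'])
    return o
def go(p): print('shift units to',p,(toW(p)-np.array(get_obs()['tool_pos']))/30)
E
python3 - <<'E'
from w import *
o=state(); go((8,-88,82)); go((8,-88,26))
print('unit per mm b axes',Rb.as_matrix()/30)
c=cam('side'); save(c,'side1')
E
```

```text
t 6.925 TCP in b [ 47.86 -88.92 152.45] turn left (units) [ 0.   -0.03 -0.03] q [ 0.05  0.12  2.   -0.24  0.53  2.  ]
F in b [-0.69  0.29 -1.4 ] w 56.29252375528391
shift units to (8, -88, 82) [ 0.03  0.03 -2.7 ]
shift units to (8, -88, 26) [ 0.94 -0.16 -4.31]
unit per mm b axes [[ 0.03  0.01 -0.02]
 [-0.01  0.03  0.  ]
 [ 0.02  0.    0.03]]
```

View pics/side1.png

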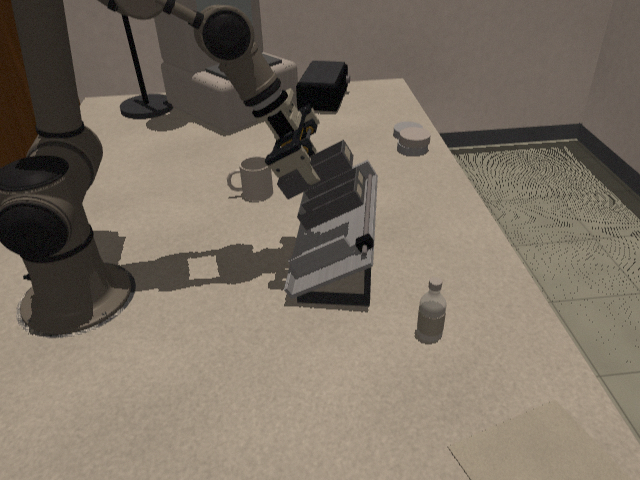

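The side view shows the tray held firmly at about (318,170), tilted parallel to the board. I'm lowering it towards the free bay.

Call:
play_rows(
  rows=[
    [[0, 0, -0.9], [0, -0.03, -0.03]],
    [[0, 0, -0.9], [0, 0, 0]],
    [[0.03, 0.03, -0.9], [0, 0, 0]],
    [[0.3, -0.06, -0.53], [0, 0, 0]],
    [[0.3, -0.06, -0.53], [0, 0, 0]],
    [[0.26, -0.05, -0.45], [0, 0, 0]],
    [[0, 0, 0], [0, 0, 0]],
  ],
)

```text
time: 7.85
tool_pos: [538.4, 65.4, 113.4]
tcp_rot: [3.123, -0.502, -0.205]
contact_force: [-0.8, -0.4, -2.5]
grip_width: 55.8
finger_force: 30.0
```

```bash
python3 - <<'E'
from w import *
o=state(); go((0,-88,26)); go((-2,-88,24))
print('mm b axes/30',Rb.as_matrix())
E
```

```text
t 7.85 TCP in b [ 20.05 -79.36  41.47] turn left (units) [ 0.08 -0.17  0.07] q [ 0.06  0.37  2.04 -0.54  0.28  2.33]
F in b [-1.88 -0.54 -1.82] w 55.79400699891943
shift units to (0, -88, 26) [-0.37 -0.22 -0.78]
shift units to (-2, -88, 24) [-0.4  -0.21 -0.87]
mm b axes/30 [[ 0.85  0.2  -0.49]
 [-0.18  0.98  0.1 ]
 [ 0.5   0.    0.87]]
```

Joint 5 has hit its limit at full tilt, so the tool has to stay less tilted. I'll flatten it by about 10° and let the tray pivot flush in the pads when it meets the board.

Call:
play_rows(
  rows=[
    [[0, -0.1, 0.3], [0.16, 0.52, 0.03]],
    [[0, -0.1, 0.1], [0.16, 0.52, 0.03]],
    [[0, 0, 0], [0, 0, 0]],
  ],
)

```text
time: 8.22
tool_pos: [538.8, 58.7, 126.7]
tcp_rot: [3.139, -0.356, -0.205]
contact_force: [0.2, -0.1, -2.2]
grip_width: 55.9
finger_force: 30.0
```

```bash
python3 - <<'E'
from w import *
o=state(); go((8,-88,45)); go((3,-88,38));
E
```

```text
t 8.225 TCP in b [ 28.2  -85.81  52.12] turn left (units) [-0.23 -1.18  0.01] q [ 0.01  0.36  1.92 -0.16  0.51  1.91]
F in b [-0.92 -0.04 -1.96] w 55.89070239338325
shift units to (8, -88, 45) [-0.47  0.02 -0.54]
shift units to (3, -88, 38) [-0.5   0.03 -0.83]
```

Call:
play_rows(
  rows=[
    [[-0.2, 0, -0.34], [0, 0, 0]],
    [[-0.19, 0, -0.34], [0, 0, 0]],
    [[0.05, -0.01, -0.145], [0, 0, 0]],
    [[0.05, -0.01, -0.145], [0, 0, 0]],
    [[0, 0, 0], [0, 0, 0]],
  ],
)

```text
time: 8.85
tool_pos: [526.7, 58.9, 94.8]
tcp_rot: [3.137, -0.349, -0.203]
contact_force: [-2.1, -0.4, -0.5]
grip_width: 55.5
finger_force: 30.0
```

```bash
python3 - <<'E'
from w import *
o=state(); go((5,-88,22.5))
E
```

```text
t 8.85 TCP in b [  1.96 -88.14  30.43] turn left (units) [-0.22 -1.23 -0.  ] q [ 0.01  0.4   1.98 -0.19  0.42  1.94]
F in b [-1.97 -0.86  0.58] w 55.510501282917375
shift units to (5, -88, 22.5) [ 0.22 -0.04 -0.18]
```

Call:
play_rows(
  rows=[
    [[0.09, -0.01, -0.1], [0, 0, 0]],
    [[0.08, -0.01, -0.1], [0, 0, 0]],
    [[0, 0, 0], [0, 0, 0]],
  ],
)

```text
time: 9.22
tool_pos: [532.6, 58.2, 89.3]
tcp_rot: [3.137, -0.35, -0.203]
contact_force: [-2.3, 0.1, -1.0]
grip_width: 55.7
finger_force: 30.0
```

```bash
python3 - <<'E'
from w import *
o=state(); go((-2,-88,21))
c=cam('side'); save(c,'side2'); m=trace('tray','side'); print([(r['p'],r['at']) for r in m])
cv2.imwrite('pics/s2.png',cv2.resize(c['img'][120:320,230:430,::-1],(800,600)[:1]*1+(600,) if 0 else (600,600),interpolation=cv2.INTER_CUBIC))
E
```

```text
t 9.225 TCP in b [  4.32 -87.6   22.7 ] turn left (units) [-0.23 -1.22 -0.  ] q [ 0.01  0.42  1.97 -0.19  0.41  1.95]
F in b [-2.44 -0.38  0.24] w 55.67080776304864
shift units to (-2, -88, 21) [-0.15  0.02 -0.15]
[(0.83, [225.0, 338.8])]
```

View pics/s2.png

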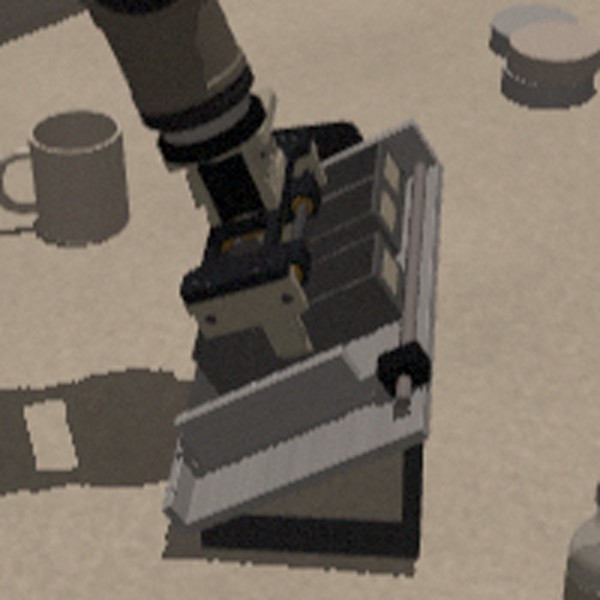

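The crop shows the tray in the bay, parallel to the clipped trays, its back end level with theirs or slightly up-slope. The gripper straddles it and the stop is clear on the near side. Now I'll seat it against the lip.

Call:
play_rows(
  rows=[
    [[-0.12, 0.02, -0.1], [0, 0, 0]],
    [[-0.12, 0.02, -0.1], [0, 0, 0]],
    [[0, 0, 0], [0, 0, 0]],
  ],
)

```text
time: 9.7
tool_pos: [531.3, 59.2, 88.3]
tcp_rot: [3.141, -0.365, -0.203]
contact_force: [1.6, -0.3, 16.6]
grip_width: 56.0
finger_force: 30.0
```

```bash
python3 - <<'E'
from w import *
o=state()
E
```

```text
t 9.7 TCP in b [  2.53 -86.91  22.51] turn left (units) [-0.22 -1.11 -0.01] q [ 0.01  0.42  1.99 -0.21  0.38  1.96]
F in b [ 9.67 -0.02 13.54] w 55.96893282965293
```

Call:
play_rows(
  rows=[
    [[0.03, -0.01, -0.08], [0, 0, 0]],
    [[0.03, -0.01, -0.08], [0, 0, 0]],
    [[0, 0, 0], [0, 0, 0]],
  ],
)

```text
time: 10.07
tool_pos: [532.6, 58.9, 85.1]
tcp_rot: [3.141, -0.366, -0.203]
contact_force: [-13.4, 2.1, 38.1]
grip_width: 55.7
finger_force: 30.0
```

```bash
python3 - <<'E'
from w import *
o=state()
c=cam('side')
cv2.imwrite('pics/s3.png',cv2.resize(c['img'][120:320,230:430,::-1],(600,600),interpolation=cv2.INTER_CUBIC))
E
```

```text
t 10.075 TCP in b [  2.08 -86.9   19.15] turn left (units) [-0.22 -1.11 -0.01] q [ 0.01  0.43  1.99 -0.21  0.38  1.97]
F in b [ 7.32 -0.64 39.82] w 55.7415045180292
```

View pics/s3.png

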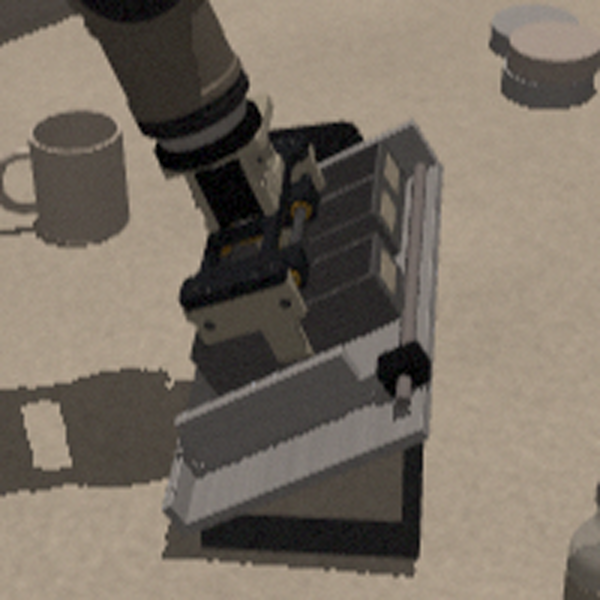

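The tray sits flush: 40 N normal to the board, with a lip reaction, and it's parallel in the picture. I'll ease off, release it and lift away.

Call:
play_rows(
  rows=[
    [[-0.05, 0.01, 0.08], [0, 0, 0]],
    [[0, 0, 0], [0, 0, 0]],
  ],
)

```text
time: 10.38
tool_pos: [528.0, 59.0, 83.1]
tcp_rot: [3.139, -0.356, -0.204]
contact_force: [-5.8, 0.7, 11.1]
grip_width: 56.0
finger_force: 30.0
```

Call:
play_rows(
  hand=0.55,
  rows=[
    [[0, 0, 0], [0, 0, 0]],
    [[0, 0, 0], [0, 0, 0]],
    [[0, 0, 0], [0, 0, 0]],
    [[0, 0, 0], [0, 0, 0]],
  ],
)

```text
time: 10.88
tool_pos: [526.8, 58.8, 81.6]
tcp_rot: [3.138, -0.352, -0.204]
contact_force: [-1.1, 1.2, -0.6]
grip_width: 71.2
finger_force: 0.0
```

Call:
play_rows(
  rows=[
    [[-0.12, 0.02, 0.3], [0, 0, 0]],
    [[-0.24, 0.05, 0.6], [0, 0, 0]],
    [[-0.35, 0.07, 0.9], [0, 0, 0]],
    [[-0.35, 0, 0.9], [0, 0, 0]],
    [[0, -0.8, 0.9], [0, 0, 0]],
    [[0, -1, 0], [0, 0, 0]],
    [[0, -1, 0], [0, 0, 0]],
    [[0, -1, 0], [0, 0, 0]],
    [[0, -1, 0], [0, 0, 0]],
    [[0, 0, 0], [0, 0, 0]],
  ],
)

```text
time: 12.12
tool_pos: [495.0, -82.4, 190.5]
tcp_rot: [3.138, -0.353, -0.206]
contact_force: [-0.7, 0.2, -1.3]
grip_width: 71.1
finger_force: 0.0
```

```bash
cat > fit2.py <<'E'
import f0 as f
E
sed '/^C,M=/d;/^g=/,$d' f.py > f0.py; sed -i 's/^S=8/C={}/' f0.py
cat > chk.py <<'E'
import sys; from w import *; import f0
o=state()
for n in('top','side'): f0.C[n]=cam(n); save(f0.C[n],n+sys.argv[1])
box,sl=f0.box,f0.sl
from scipy.optimize import minimize
for n in f0.C:
    for q in('tray','end_stop','row_tray'):
        r=[k for k in trace(q,n)]
        print(n,q,[(round(k['p'],2),np.array(k['at']),k['mask'].sum()) for k in r])
        if q=='tray' and r:
            m=r[0]['mask'].astype(np.float32)
            def cost(v): 
                P=box(-75,75,-28,28,0,40); c,s=np.cos(v[2]),np.sin(v[2]); P=np.c_[v[0]+c*P[:,0]-s*P[:,1],v[1]+s*P[:,0]+c*P[:,1],P[:,2]]
                return np.abs(f0.sil(f0.C[n],[f0.pose(sl(P),V)])-m).sum()/m.sum()
            v0=np.array([0,float(sys.argv[2]),0.])
            res=minimize(cost,v0,method='Nelder-Mead',options=dict(initial_simplex=[v0]+[v0+d for d in np.diag([6,6,.06])]))
            print('tray in b (x,y,yaw)',res.x,res.fun)
        if q=='end_stop' and r:
            m=r[0]['mask'].astype(np.float32)
            print('stop outer y',min((np.abs(f0.sil(f0.C[n],[f0.pose(sl(box(-65,65,y,y+10,0,44)),V)])-m).sum()/m.sum(),y) for y in range(-230,-80,2)))
E
python3 chk.py 4 -88
python3 - <<'E'
import cv2
a=cv2.imread('pics/top4.png')[160:310,220:420]; b=cv2.imread('pics/side4.png')[140:310,270:430]
a=cv2.resize(a,(400,300),interpolation=2); b=cv2.resize(b,(400,425),interpolation=2)
import numpy as np; a=np.vstack([a,np.zeros((125,400,3),np.uint8)]); cv2.imwrite('pics/c4.png',np.hstack([a,b]))
E
```

```text
t 12.125 TCP in b [  47.79 -232.88  114.4 ] turn left (units) [-0.23 -1.2   0.02] q [-0.34  0.19  1.95  0.07  0.65  1.38]
F in b [-1.32  0.05 -0.78] w 71.1381791537875
top tray [(0.75, array([242. , 317.8]), np.int64(1724))]
tray in b (x,y,yaw) [ -1.46 -89.99  -0.  ] 0.05104408413171768
top end_stop [(0.49, array([217.5, 372.8]), np.int64(273))]
stop outer y (np.float32(1.6877289), -204)
top row_tray [(0.92, array([232.1, 280.1]), np.int64(1782))]
side tray [(0.75, array([224.6, 331.9]), np.int64(1584)), (0.56, array([196.6, 345.3]), np.int64(805))]
tray in b (x,y,yaw) [ -2.34 -87.23   0.04] 0.32181185483932495
side end_stop [(0.62, array([252.2, 330. ]), np.int64(1549))]
stop outer y (np.float32(0.25710136), -198)
side row_tray [(0.69, array([194.4, 341.5]), np.int64(826))]
```

View pics/c4.png

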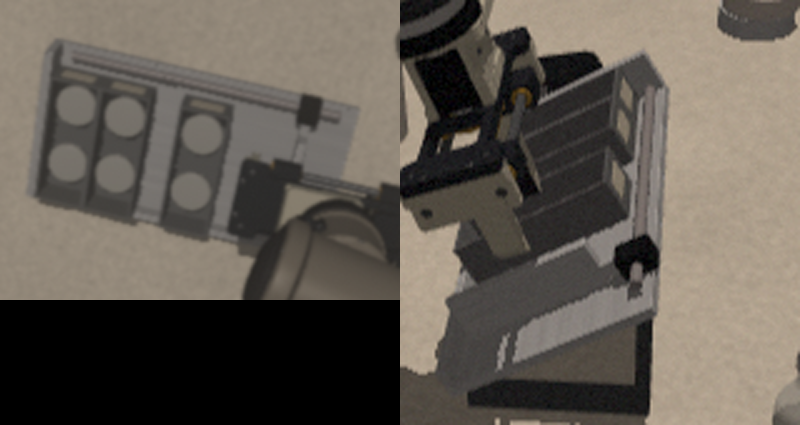

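The top crop shows the loose tray parallel to the row with its front in line, lenses inside. The gap to the row is about 32 mm and the stop is clear. Next I go outside the stop with the fingers shut.

```bash
python3 - <<'E'
from w import *
go((-5,-240,80));go((-5,-240,27)); print(Rb.as_matrix().T)
E
```

```text
shift units to (-5, -240, 80) [-0.98 -0.11 -1.85]
shift units to (-5, -240, 27) [-0.12 -0.29 -3.38]
[[ 0.85 -0.18  0.5 ]
 [ 0.2   0.98  0.  ]
 [-0.49  0.1   0.87]]
```

Call:
play_rows(
  hand=-1,
  rows=[
    [[-0.33, -0.12, 0], [0, 0, 0]],
    [[-0.33, 0, 0], [0, 0, 0]],
    [[-0.32, 0, -0.3], [0, 0, 0]],
    [[0, 0, -0.5], [0, 0, 0]],
    [[0, 0, -0.5], [0, 0, 0]],
    [[0, 0, -0.5], [0, 0, 0]],
    [[0, 0, 0], [0, 0, 0]],
  ],
)

```text
time: 13.4
tool_pos: [464.3, -84.2, 134.5]
tcp_rot: [3.139, -0.349, -0.204]
contact_force: [0.5, 0.1, 0.4]
grip_width: 6.0
finger_force: 0.0
```

```bash
python3 - <<'E'
from w import *
state();go((-5,-240,27))
E
```

```text
t 13.4 TCP in b [  -5.9  -240.98   80.78] turn left (units) [-0.24 -1.23  0.  ] q [-0.38  0.23  2.1   0.13  0.47  1.29]
F in b [0.59 0.18 0.16] w 5.964212992410583
shift units to (-5, -240, 27) [ 0.91 -0.16 -1.54]
```

Call:
play_rows(
  rows=[
    [[0.23, -0.04, -0.38], [0.07, 0.31, 0]],
    [[0.23, -0.04, -0.38], [0.06, 0.31, 0]],
    [[0.23, -0.04, -0.38], [0, 0, 0]],
    [[0.22, -0.04, -0.38], [0, 0, 0]],
    [[0, 0, 0], [0, 0, 0]],
  ],
)

```text
time: 14.02
tool_pos: [492.5, -89.1, 89.3]
tcp_rot: [3.139, -0.262, -0.204]
contact_force: [0.3, 0.1, 0.1]
grip_width: 0.3
finger_force: 0.0
```

```bash
python3 - <<'E'
from w import *
state();go((-3,-240,26));go((-3,-122,26))
E
```

```text
t 14.025 TCP in b [  -3.73 -240.02   27.33] turn left (units) [-0.36 -1.84 -0.  ] q [-0.35  0.38  2.01  0.08  0.49  1.36]
F in b [ 0.28  0.12 -0.05] w 0.32005658243584617
shift units to (-3, -240, 26) [ 0.04 -0.01 -0.03]
shift units to (-3, -122, 26) [ 0.84  3.84 -0.03]
```

Call:
play_rows(
  rows=[
    [[0.07, 0.32, 0], [0, 0, 0]],
    [[0.07, 0.32, 0], [0, 0, 0]],
    [[0.07, 0.32, 0], [0, 0, 0]],
    [[0.07, 0.32, 0], [0, 0, 0]],
    [[0.07, 0.32, 0], [0, 0, 0]],
    [[0.07, 0.32, 0], [0, 0, 0]],
    [[0, 0, 0], [0, 0, 0]],
  ],
)

```text
time: 14.9
tool_pos: [505.8, -30.8, 90.3]
tcp_rot: [3.139, -0.264, -0.203]
contact_force: [-0.3, -0.1, -0.2]
grip_width: 0.5
finger_force: 0.0
```

```bash
python3 - <<'E'
from w import *
state();go((-3,-122,26))
E
```

```text
t 14.9 TCP in b [  -2.25 -180.23   27.57] turn left (units) [-0.36 -1.82 -0.01] q [-0.21  0.39  1.99 -0.    0.5   1.56]
F in b [-0.35 -0.16 -0.01] w 0.5116449176972908
shift units to (-3, -122, 26) [ 0.4   1.9  -0.06]
```

Call:
play_rows(
  rows=[
    [[0.06, 0.3, -0.01], [0, 0, 0]],
    [[0.06, 0.3, -0.01], [0, 0, 0]],
    [[0.06, 0.3, -0.01], [0, 0, 0]],
    [[0.06, 0.3, -0.01], [0, 0, 0]],
  ],
)

```text
time: 15.4
tool_pos: [513.2, 4.8, 89.2]
tcp_rot: [3.138, -0.265, -0.204]
contact_force: [0.7, -4.2, 2.6]
grip_width: 0.3
finger_force: 2.0
```

```bash
python3 - <<'E'
from w import *
state()
c=cam('side'); r=trace('end_stop','side'); print([(k['p'],k['at']) for k in r])
cv2.imwrite('pics/s5.png',cv2.resize(c['img'][120:320,230:430,::-1],(600,600),interpolation=cv2.INTER_CUBIC))
E
```

```text
t 15.4 TCP in b [  -2.8  -143.8    26.67] turn left (units) [-0.36 -1.82  0.  ] q [-0.13  0.4   1.97 -0.05  0.5   1.69]
F in b [ 2.6  -3.93  1.51] w 0.27543558609518026
[(0.64, [227.1, 347.0])]
```

View pics/s5.png

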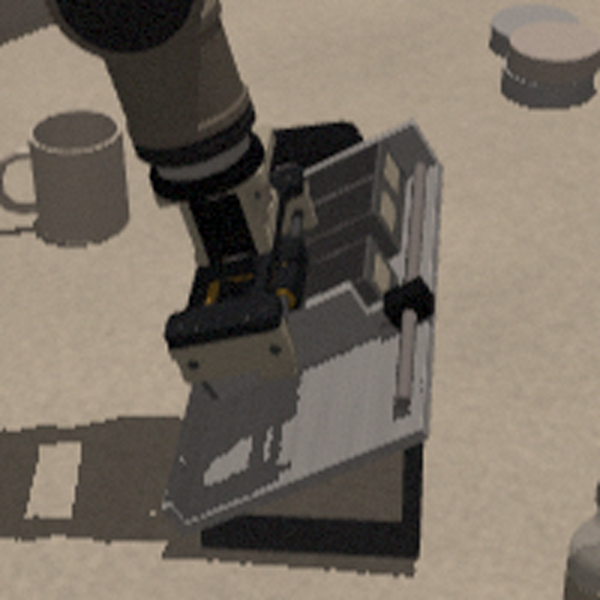

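The crop shows the stop and its black carriage moved up the row (carriage at about (408,300) in the crop), next to the loose tray. I'll keep pushing slowly.

Call:
play_rows(
  rows=[
    [[0.04, 0.2, 0], [0, 0, 0]],
    [[0.04, 0.2, 0], [0, 0, 0]],
    [[0.04, 0.2, 0], [0, 0, 0]],
    [[0.04, 0.2, 0], [0, 0, 0]],
  ],
)

```text
time: 16.0
tool_pos: [517.6, 28.6, 88.9]
tcp_rot: [3.138, -0.264, -0.204]
contact_force: [0.1, -3.9, -1.8]
grip_width: 0.8
finger_force: 1.8
```

Call:
play_rows(
  rows=[
    [[0.02, 0.1, 0], [0, 0, 0]],
    [[0.02, 0.1, 0], [0, 0, 0]],
  ],
)

```text
time: 16.25
tool_pos: [518.8, 34.4, 89.0]
tcp_rot: [3.138, -0.264, -0.204]
contact_force: [1.1, -5.0, -1.7]
grip_width: 0.8
finger_force: 2.0
```

```bash
python3 - <<'E'
from w import *
state()
E
```

```text
t 16.25 TCP in b [  -3.37 -113.71   26.75] turn left (units) [-0.36 -1.83  0.  ] q [-0.06  0.42  1.95 -0.08  0.52  1.79]
F in b [ 0.97 -4.71 -2.57] w 0.800264870982167
```

Call:
play_rows(
  rows=[
    [[0.02, 0.1, 0], [0, 0, 0]],
    [[0.02, 0.1, 0], [0, 0, 0]],
  ],
)

```text
time: 16.5
tool_pos: [519.4, 37.3, 89.0]
tcp_rot: [3.133, -0.263, -0.203]
contact_force: [-4.8, -41.5, 2.8]
grip_width: 0.5
finger_force: 20.9
```

Call:
play_rows(
  rows=[
    [[0.02, 0.08, 0], [0, 0, 0]],
    [[0.01, 0.06, 0], [0, 0, 0]],
  ],
)

```text
time: 16.75
tool_pos: [519.4, 37.5, 89.1]
tcp_rot: [3.128, -0.261, -0.203]
contact_force: [-9.7, -62.9, 7.1]
grip_width: 0.3
finger_force: 31.9
```

Butted firmly. Backing off and lifting clear.

Call:
play_rows(
  rows=[
    [[-0.04, -0.2, 0], [0, 0, 0]],
    [[-0.06, -0.3, 0], [0, 0, 0]],
    [[-0.15, -0.5, 0.3], [0, 0, 0]],
    [[-0.3, -0.5, 0.8], [0, 0, 0]],
    [[-0.4, -0.8, 1], [0, 0, 0]],
    [[-0.4, -1, 1], [0, 0, 0]],
    [[-0.3, -1, 1], [0, 0, 0]],
    [[0, -1, 0.5], [0, 0, 0]],
    [[0, -1, 0], [0, 0, 0]],
    [[0, -1, 0], [0, 0, 0]],
    [[0, 0, 0], [0, 0, 0]],
  ],
)

```text
time: 18.12
tool_pos: [471.5, -175.5, 227.1]
tcp_rot: [3.139, -0.265, -0.206]
contact_force: [-0.6, 0.9, -0.1]
grip_width: 0.3
finger_force: 0.0
```

```bash
python3 chk.py 6 -56
python3 - <<'E'
import cv2, numpy as np
a=cv2.imread('pics/top6.png')[165:305,220:410]; b=cv2.imread('pics/side6.png')[140:310,270:400]
a=cv2.resize(a,(440,324),interpolation=2); b=cv2.resize(b,(360,471),interpolation=2)
a=np.vstack([a,np.zeros((147,440,3),np.uint8)]); cv2.imwrite('pics/c6.png',np.hstack([a,b]))
E
```

```text
t 18.125 TCP in b [  62.65 -328.84  148.16] turn left (units) [-0.36 -1.82  0.01] q [-0.56  0.18  1.82  0.11  0.9   1.15]
F in b [-0.7  0.8  0.3] w 0.2977157837451562
top tray [(0.56, array([237.6, 303.5]), np.int64(1743))]
tray in b (x,y,yaw) [ -0.2  -55.74  -0.  ] 0.058663222938776016
top end_stop [(0.74, array([223.6, 320. ]), np.int64(495))]
stop outer y (np.float32(0.46464646), -96)
top row_tray [(0.62, array([232.7, 276.9]), np.int64(1690))]
side tray [(0.74, array([207.2, 337.3]), np.int64(663))]
tray in b (x,y,yaw) [-0.1   2.54 -0.43] 1.6297134160995483
side end_stop [(0.77, array([222.2, 341.2]), np.int64(1068)), (0.47, array([168.1, 334.9]), np.int64(350))]
stop outer y (np.float32(0.5213015), -88)
side row_tray [(0.9, array([193. , 341.8]), np.int64(558))]
```

View pics/c6.png

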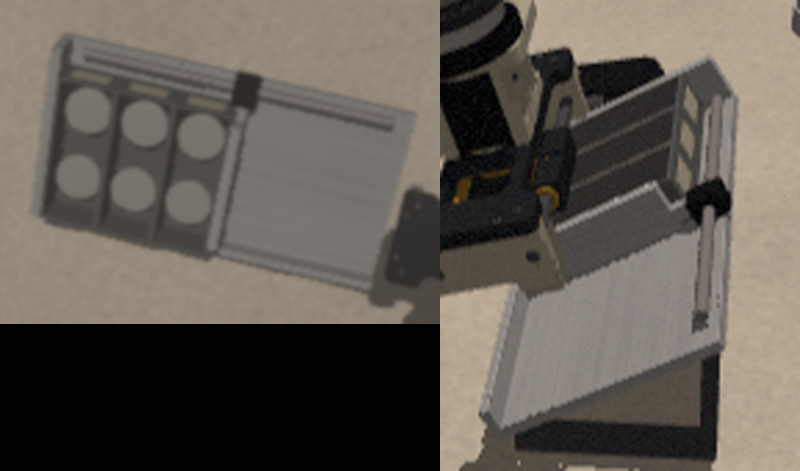

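```bash
cat > r.py <<'E'
from w import *; import f0
from scipy.optimize import minimize
box,sl=f0.box,f0.sl
f0.C['top']=c=cam('top')
for q,y0 in(('tray',-56.),('row_tray',0.)):
  for rep in range(2):
    k=trace(q,'top')[0]; m=k['mask'].astype(np.float32)
    def cost(v):
        P=box(-75,75,-28,28,0,40); cc,s=np.cos(v[2]),np.sin(v[2]); P=np.c_[v[0]+cc*P[:,0]-s*P[:,1],v[1]+s*P[:,0]+cc*P[:,1],P[:,2]]
        return np.abs(f0.sil(c,[f0.pose(sl(P),V)])-m).sum()/m.sum()
    v0=np.array([0,y0,0.]); res=minimize(cost,v0,method='Nelder-Mead',options=dict(initial_simplex=[v0]+[v0+d for d in np.diag([6,6,.06])]))
    print(q,res.x,res.fun,k['at'])
    c=f0.C['top']=cam('top')
cv2.imwrite('pics/t7.png',cv2.resize(c['img'][175:285,230:340,::-1],(600,600),interpolation=cv2.INTER_CUBIC))
E
python3 r.py
```

```text
tray [  0.25 -56.93  -0.03] 0.10090909153223038 [238.2, 303.2]
tray [  0.02 -56.89  -0.02] 0.06472302973270416 [239.4, 302.8]
row_tray [ 1.33  0.16 -0.03] 0.10682623833417892 [232.1, 278.4]
row_tray [ 0.91  0.02 -0.02] 0.06934203207492828 [232.0, 277.7]
```

View pics/t7.png

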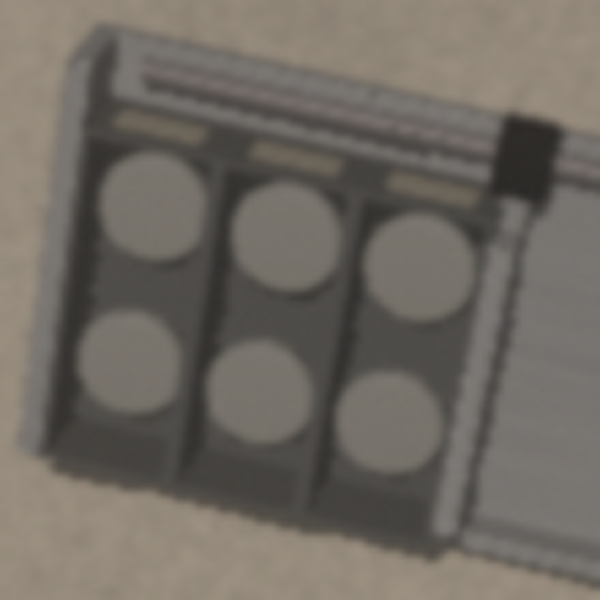

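The close top crop shows three equally spaced trays with lens centres (153,208), (288,238), (420,267) on one line. There are no gaps and the stop is against the last tray.

```bash
python3 -c "
from plant import bot; print(bot.close_job())"
```

```text
the job is handed in; nothing more can be done
None
```

The job is handed in (no verdict came back): the loose tray sits in the rack, front in line and flush against the last clipped tray, with the end stop pushed up against its other side, at about 18 s of the 51 s allowed.

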